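# Fetch the tumblers from behind the vase and jug and nest them by size

## Task

Two tapered tumblers stand at the back of the plywood drying board, blocked by the vase and the jug. First set the vase and the jug aside, standing on the plaster slab, and only then fetch the two tumblers and nest each fully home in the tumbler of its own size on the slate; when both are nested, put the vase back upright on the middle of its round bat and the jug back upright on the middle of its square bat. Leave the straight-sided beaker and the two tumblers on the slate standing where they are, and set the pots down gently without tipping any over.

Things in the scene. Friction and masses are not known exactly. Their poses are not given: they have to be found in the camera images.
- vase_mid (a point): beige clay vase, 150 mm tall, about 350 g: foot 54 mm across, belly 84 mm at 50 mm up, drawing in to a long upright round neck, 34 mm across, from 113 to 141 mm up, and a lip 41 mm across at the top. At the start it stands on the round bat. Origin: on its axis, half-way up (75 mm above the foot); z up.
- jug_mid (a point): beige clay jug, 125 mm tall, about 350 g: foot 54 mm across, belly 76 mm at 45 mm up, upright round neck 58 mm across from 83 mm up to the rim. Handle along its -x, out to 64 mm from the axis, 40 to 122 mm up (at the start roughly towards the robot); small spout at +x; y sides clear. Starts on the square bat. Origin: on its axis, half-way up (62.5 mm above the foot); z up.
- large_tumbler_mid (a point): the larger tumbler in the back row, behind the vase or jug, to be fetched: beige clay, 80 mm tall, about 180 g. Tapers wider from the foot (36 mm across) to 54 mm at 50 mm up; there a shoulder steps out to an upright round collar, 66 mm across, that forms the top 30 mm up to the rim. Wall 4 mm, mouth 58 mm inside, open. Origin: on its axis, half-way up (40 mm above the foot); z up.
- small_tumbler_mid (a point): the smaller tumbler in the back row, behind the vase or jug, to be fetched: beige clay, 60 mm tall, about 90 g. Tapers wider from the foot (26 mm across) to 39 mm at 34 mm up; there a shoulder steps out to an upright round collar, 50 mm across, that forms the top 26 mm up to the rim. Wall 3.5 mm, mouth 43 mm inside, open. Origin: on its axis, half-way up (30 mm above the foot); z up.
- large_base_mid (a point): tumbler exactly like the large one, standing loose and upright on the slate (dark fixed board 270 x 180 mm, 20 mm thick), 100 to 160 mm from the other; it receives the large tumbler. Nested home, the upper one's shoulder rests on this one's rim: the upper one is then 30 mm higher than this one and its whole collar shows. Origin: on its axis, half-way up (40 mm above the foot); z up.
- small_base_mid (a point): tumbler exactly like the small one, standing loose and upright on the slate (dark fixed board 270 x 180 mm, 20 mm thick), 100 to 160 mm from the other; it receives the small tumbler. Nested home, the upper one's shoulder rests on this one's rim: the upper one is then 26 mm higher than this one and its whole collar shows. Origin: on its axis, half-way up (30 mm above the foot); z up.
- beaker_mid (a point): straight-sided beaker of the same clay, 62 mm across, 80 mm tall, no shoulder: it nests with nothing. It stands in the middle of the drying board's back row, between the two tumblers (its axis about 80 mm from theirs), and stays there. Origin: on its axis, half-way up (40 mm above the foot); z up.
- round_bat_top (a point): the vase's place: round brown fibreboard bat, 96 mm across, 8 mm thick, fixed in the front row of the plywood drying board (230 x 280 mm, 20 mm thick, fixed). The two bats' centres are 150 mm apart; the back row runs about 93 mm behind them. Origin: centre of the bat's top, 28 mm above the bench; z up, x along the board's short side from front row to back row.
- square_bat_top (a point): the jug's place: square brown fibreboard bat, 92 x 92 mm, 8 mm thick, fixed beside the round one in the front row of the drying board. Origin: centre of the bat's top, 28 mm above the bench; z up, x along the board's short side from front row to back row.
- plaster_slab_top (a point): side area: white plaster slab, 270 mm long (its x) by 180 mm (its y), 30 mm thick, empty at the start, fixed on the bench to the left or right of the drying board (the slate on the other side). Origin: centre of its top, 30 mm above the bench; z up.
There are look-alikes about, which are no part of the job. What is shaped like the part that bears small_base_mid but green is not meant.

How it is judged:
On the way, in this order (a step that is already met when the one before it is completed fails the run):
1. the vase and the jug both stand upright on the plaster slab, released, before either tumbler has been fetched (x of vase_mid in the frame of plaster_slab_top between -0.13 and 0.13 m and y of vase_mid in the frame of plaster_slab_top between -0.085 and 0.085 m and z of vase_mid in the frame of plaster_slab_top between 0.067 and 0.083 m and angle between each of vase_mid, jug_mid's own z axis and vertical below 0.1 rad and x of jug_mid in the frame of plaster_slab_top between -0.13 and 0.13 m and y of jug_mid in the frame of plaster_slab_top between -0.085 and 0.085 m and z of jug_mid in the frame of plaster_slab_top between 0.0545 and 0.0705 m and contact force between the fingers and vase below 0.1 N and contact force between the fingers and jug below 0.1 N and contact force between the fingers and large_tumbler below 0.1 N and contact force between the fingers and small_tumbler below 0.1 N and linear speed of each of vase, jug, large_tumbler, small_tumbler below 0.02 m/s and distance of each of large_tumbler_mid, small_tumbler_mid from where it was at the start of the episode below 0.03 m), for 0.2 s.
2. both tumblers are nested fully home, each in the one of its own size, and released, while the vase and the jug still stand on the plaster slab (horizontal distance between large_tumbler_mid and large_base_mid below 0.006 m and z of large_tumbler_mid in the frame of large_base_mid between 0.026 and 0.035 m and angle between each of large_tumbler_mid, large_base_mid, small_tumbler_mid, small_base_mid's own z axis and vertical below 0.06 rad and horizontal distance between small_tumbler_mid and small_base_mid below 0.006 m and z of small_tumbler_mid in the frame of small_base_mid between 0.022 and 0.031 m and x of vase_mid in the frame of plaster_slab_top between -0.13 and 0.13 m and y of vase_mid in the frame of plaster_slab_top between -0.085 and 0.085 m and z of vase_mid in the frame of plaster_slab_top between 0.067 and 0.083 m and angle between each of vase_mid, jug_mid's own z axis and vertical below 0.1 rad and x of jug_mid in the frame of plaster_slab_top between -0.13 and 0.13 m and y of jug_mid in the frame of plaster_slab_top between -0.085 and 0.085 m and z of jug_mid in the frame of plaster_slab_top between 0.0545 and 0.0705 m and contact force between the fingers and vase below 0.1 N and contact force between the fingers and jug below 0.1 N and contact force between the fingers and large_tumbler below 0.1 N and contact force between the fingers and small_tumbler below 0.1 N and linear speed of each of vase, jug, large_tumbler, small_tumbler below 0.02 m/s), for 0.2 s.
At the end, for the whole second after the job is handed in: Each tumbler is nested home in its own size (axes within 6 mm, height within 4 mm), those on the slate and the beaker still where they stood (30 and 20 mm); the vase on the round bat, the jug on the square bat, each within 15 mm of its centre; all upright, released and at rest (horizontal distance between large_tumbler_mid and large_base_mid below 0.006 m and z of large_tumbler_mid in the frame of large_base_mid between 0.026 and 0.035 m and angle between each of large_tumbler_mid, large_base_mid, small_tumbler_mid, small_base_mid's own z axis and vertical below 0.06 rad and horizontal distance between small_tumbler_mid and small_base_mid below 0.006 m and z of small_tumbler_mid in the frame of small_base_mid between 0.022 and 0.031 m and horizontal distance between vase_mid and round_bat_top below 0.015 m and z of vase_mid in the frame of round_bat_top between 0.069 and 0.081 m and angle between each of vase_mid, jug_mid's own z axis and vertical below 0.08 rad and horizontal distance between jug_mid and square_bat_top below 0.015 m and z of jug_mid in the frame of square_bat_top between 0.0565 and 0.0685 m and distance of beaker_mid from where it was at the start of the episode below 0.02 m and angle between beaker_mid's own z axis and vertical below 0.1 rad and distance of each of large_base_mid, small_base_mid from where it was at the start of the episode below 0.03 m and contact force between the fingers and vase below 0.1 N and contact force between the fingers and jug below 0.1 N and contact force between the fingers and large_tumbler below 0.1 N and contact force between the fingers and small_tumbler below 0.1 N and linear speed of each of vase, jug, large_tumbler, small_tumbler below 0.02 m/s); the robot touches nothing.
It fails at once if the beaker is shifted by more than 20 mm (distance of beaker_mid from where it was at the start of the episode above 0.02 m).
It fails at once if a tumbler on the slate is shifted by more than 30 mm (distance of any of large_base_mid, small_base_mid from where it was at the start of the episode above 0.03 m).
It fails at once if a pot is tipped by more than 0.6 rad (angle between any of vase_mid, jug_mid, large_tumbler_mid, small_tumbler_mid, beaker_mid, large_base_mid, small_base_mid's own z axis and vertical above 0.6 rad).
It fails at once if a pot is set down hard (more than 80 N on its place) (contact force between any of vase, jug and plaster_slab above 80 N or contact force between vase and round_bat above 80 N or contact force between jug and square_bat above 80 N or contact force between large_tumbler and large_base above 80 N or contact force between small_tumbler and small_base above 80 N).
It fails at once if a pot is let fall (faster than 0.55 m/s with the fingers off it, a drop of about 15 mm) ((linear speed of vase above 0.55 m/s and contact force between the fingers and vase below 0.1 N) or (linear speed of jug above 0.55 m/s and contact force between the fingers and jug below 0.1 N) or (linear speed of large_tumbler above 0.55 m/s and contact force between the fingers and large_tumbler below 0.1 N) or (linear speed of small_tumbler above 0.55 m/s and contact force between the fingers and small_tumbler below 0.1 N)).
It also fails if it takes over 144 s, if anything falls off the work surface, if the arm or the gripper's body presses on something with over 40 N, if the wrist force passes 120 N, or if a joint passes its speed limit or range.

## Robot

A 7-joint arm with a two-finger parallel gripper is mounted at the origin on the work surface. World frame = base frame: x ahead of the robot, y to its left, z up, the work surface at z = 0. Lengths are in m, angles in rad, forces in N, time in s.
With the tool pointing down it reaches from about 0.4 to 0.9 m from the base axis. Payload 5.6 kg.
Tool frame: the origin (TCP) lies midway between the tips of the shut fingers; the grasp point (between the pads) lies 19 mm behind it; z points along the fingers, y is the line along which they close (so a half turn about z gives the same grasp; the last joint's range is limited). The gripper opens to 92 mm and grips with 3 to 60 N. Pads are 20 mm wide; open, the fingers measure 128 mm over their backs; the gripper's body (75 mm by 189 mm) begins 69 mm behind the grasp point.
Start: joints at [1.145, 0.468, -0.012, 1.603, 0.006, 1.071, -0.056], TCP at [0.243, -0.603, 0.215] pointing down, gripper open.
Joint ranges: [-2.53, 2.53], [-0.31, 2.02], [-1.57, 1.55], [0.28, 2.44], [-1.29, 4.43], [0.15, 1.84], [-2.92, 2.92]. Speed limits (rad/s): [2.57, 2.57, 3.14, 3.14, 3.14, 3.14, 3.14].

## Interface

Orientations are given as a 3x3 rotation matrix whose columns are the frame's x, y, z axes.
In Python, from station import env, effector, solver, viewer, workorder, search_frame, tip_of gives the robot as it stands. Calls block until the motion is done:
- env.reach(position, orientation): joint-space move of the TCP to a pose.
- env.movel(position, frame=None, rate=0.15): straight line of the TCP; frame=None keeps the orientation; rate is the mean speed in m/s.
- env.goto_joints(angles): joint-space move.
- effector.release() and effector.grasp(squeeze=None): open the fingers fully, or close them until they stop; squeeze is the grip in N (None keeps the last).
- env.pause(seconds).
- solver.inverse_kinematics(position, orientation): joint angles nearest the present ones, or None.
- env.sense(): the state.
- viewer.read_camera(name): name is "scene" or "top" or "wrist"; returns (picture, depth): 480x640x3 uint8, red, green, blue; 480x640 float32, m along the optical axis (not along the pixel's ray), 0 where there is no reading.
- viewer.camera_info(name): a dict with "intrinsics" (3x3 intrinsics, pixels), "eye" and "rotation" of the camera in the world; the wrist camera has in their place "T_tool_cam" (4x4, takes a point from camera to tool coordinates, whose origin is the TCP and whose axes are the flange's). Camera axes: x right, y up, looking along -z (the intrinsics and any distortion apply to the point x, -y, -z); pixel columns grow to the right and rows downward; lengths in m; the calibration is good to about 2 mm. The wrist camera is an equidistant fisheye: a pixel r from the principal point sees the ray r / f radians off the axis. A picture is of the moment at which its call begins: read the wrist's pose just before it. camera_info takes no time and is no camera call.
A pose or a line that the arm cannot do raises env.PlanningError and nothing moves.
- workorder.finish_job(): hands the job in; it is judged then, once.
Trained networks look in the newest picture that a camera, given by its name, has taken for a name from the list of things; names that differ only in an ending like _2 or _b are one class to them, and where a whole thing is asked for, a point or a joint stands for the part that bears it (a point fixed in the world has none). Each returns a list of dicts, best first, with "score" (0 to 1); they miss things now and then, are a little off and sometimes report something else, mostly with a low value. They report only what shows in the picture. A call takes as long as a camera call. They do not tell look-alikes from the thing itself.
- search_frame(camera, name): "at" ([x, y, z] in m, in world coordinates, good to about 4 mm: the middle of the surface that is visible of it).
- tip_of(camera, name): "at" ([x, y, z] in m, in world coordinates, good to about 4 mm: a listed point, or the origin of a listed thing).
The state is a dict: "t": time; "joint_positions": joint angles; "joint_velocities": joint speeds; "tau": joint torques, N m; "ee_pos": TCP position; "tcp_rot": TCP orientation; "wrist_force": force on the tool from outside, world axes, zero at the start; "moment": the same for the moment, N m; "gripper_width": finger opening in m; "grasp_force": force on a finger pad.
Only numpy, scipy, OpenCV 4.12 (cv2) and the standard library are available. Lean on these libraries where they do the work, as an engineer would, in place of code of your own. Each camera call takes 0.05 s, during which the arm holds its last target. There are 200 camera calls.

## Working session

There is one attempt and no reset: what is moved stays moved. The work goes in short steps, each a Python script; the robot and the scene stay as the last script left them, time stands still between calls to the robot, and variables do not carry over. Pictures are saved under pics/ and viewed, at most 14 in all, crops included, and the job is handed in when it is done.

```bash
ls; mkdir -p pics; python3 - <<'E'
from station import env, viewer, tip_of, search_frame
import cv2, numpy as np
for c in ("scene","top"):
    p,d=viewer.read_camera(c); cv2.imwrite(f"pics/{c}0.png",p[:,:,::-1]); np.savez(f"pics/{c}0.npz",p=p,d=d)
    i=viewer.camera_info(c); print(c,i)
    for n in ("vase_mid","jug_mid","large_tumbler_mid","small_tumbler_mid","large_base_mid","small_base_mid","beaker_mid","round_bat_top","square_bat_top","plaster_slab_top"):
        print(n,[(np.round(r["at"],3).tolist(),round(r["score"],2)) for r in tip_of(c,n)][:4])
print(env.sense()["t"])
E
```

```text
pics
scene {'intrinsics': array([[475.10611505,   0.        , 318.90908163],
       [  0.        , 475.10611505, 243.43575398],
       [  0.        ,   0.        ,   1.        ]]), 'eye': array([1.27400415, 0.42936871, 0.97565987]), 'rotation': array([[-0.5167972 , -0.58381592,  0.62616262],
       [ 0.85600439, -0.36375348,  0.36734164],
       [ 0.01330894,  0.72583908,  0.68773577]])}
vase_mid [([0.532, 0.078, 0.105], 0.91)]
jug_mid []
large_tumbler_mid [([0.618, 0.091, 0.06], 0.55), ([0.541, -0.076, 0.09], 0.28)]
small_tumbler_mid [([0.632, -0.071, 0.051], 0.76)]
large_base_mid [([0.527, -0.313, 0.064], 0.66)]
small_base_mid [([0.25, -0.256, 0.034], 0.84), ([0.448, -0.483, 0.029], 0.79), ([0.281, -0.485, 0.028], 0.64), ([0.375, -0.336, 0.055], 0.57)]
beaker_mid [([0.63, 0.006, 0.055], 0.94)]
round_bat_top [([0.527, 0.076, 0.027], 0.7)]
square_bat_top [([0.544, -0.071, 0.029], 0.83)]
plaster_slab_top [([0.49, 0.326, 0.03], 0.78)]
top {'intrinsics': array([[534.11397078,   0.        , 328.84571929],
       [  0.        , 534.11397078, 240.94094333],
       [  0.        ,   0.      
[... 153 characters left out ...]
04,  0.08637694, -0.01226406],
       [ 0.00549774,  0.20244643,  0.97927791]])}
vase_mid [([0.53, 0.074, 0.108], 0.64)]
jug_mid [([0.541, -0.078, 0.088], 0.84)]
large_tumbler_mid [([0.619, 0.093, 0.059], 0.66)]
small_tumbler_mid [([0.634, -0.071, 0.049], 0.61)]
large_base_mid [([0.524, -0.312, 0.06], 0.61), ([0.486, 0.324, 0.029], 0.49)]
small_base_mid [([0.274, -0.487, 0.032], 0.84), ([0.451, -0.489, 0.032], 0.82), ([0.376, -0.336, 0.048], 0.59), ([0.247, -0.26, 0.034], 0.56)]
beaker_mid [([0.626, 0.01, 0.06], 0.72), ([0.617, 0.089, 0.057], 0.27)]
round_bat_top [([0.535, 0.076, 0.026], 0.92)]
square_bat_top [([0.54, -0.076, 0.028], 0.87)]
plaster_slab_top [([0.487, 0.323, 0.027], 0.7)]
1.1
```

View pics/scene0.png

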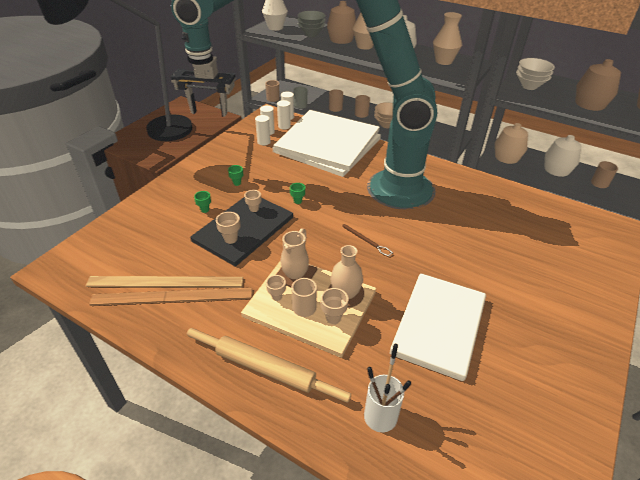

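View pics/top0.png

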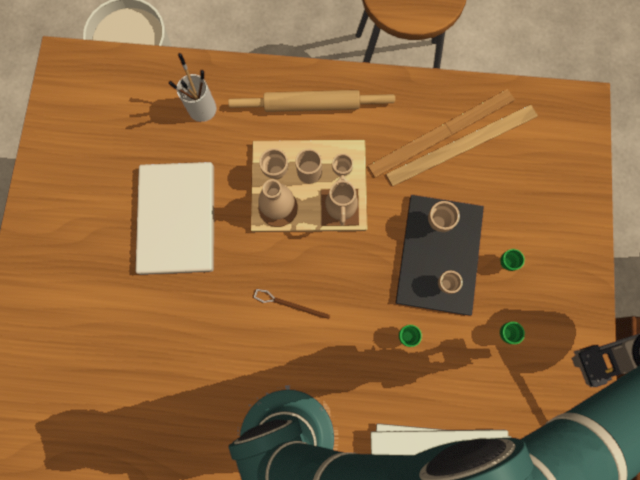

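Seen in the top picture: the vase is at (277,200), the jug at (342,200), and the back row is large (273,163), beaker (308,163), small (342,163). On the slate, the large base is at (444,215) and a small tumbler at (451,282). The slab is at (175,218).

Small-base candidates: beige on the slate (451,282), and green at (410,336), (513,333) and (513,260). The beige one fits, since it is clay and stands on the slate. Next I'll confirm it in a crop and measure the rims from depth.

```bash
cat > h.py <<'E'
from station import env, effector, solver, viewer, workorder, search_frame, tip_of
import numpy as np, cv2
from scipy.optimize import least_squares
def cloud(c, p=None, d=None):
    if d is None: p,d=viewer.read_camera(c)
    i=viewer.camera_info(c); K=i["intrinsics"]; v,u=np.mgrid[0:480,0:640]
    P=np.stack([(u-K[0,2])/K[0,0]*d, -(v-K[1,2])/K[1,1]*d, -d],-1)
    W=P@i["rotation"].T+i["eye"]; W[d==0]=np.nan
    return p,W
def rim(W, xy, zlo, zhi, r, rad=.05):
    "circle of known radius about the points of a rim band"
    q=W.reshape(-1,3); q=q[(np.hypot(q[:,0]-xy[0],q[:,1]-xy[1])<rad)&(q[:,2]>zlo)&(q[:,2]<zhi)]
    if len(q)<8: return None
    f=least_squares(lambda c: np.hypot(q[:,0]-c[0],q[:,1]-c[1])-r, xy, loss="soft_l1", f_scale=.002)
    return f.x.round(4).tolist(), len(q), round(float(np.sqrt(np.mean(f.fun**2))),4), round(float(np.percentile(q[:,2],95)),4)
def R(yaw):  # tool down, closing axis (tool y) at angle yaw from world x
    y=np.array([np.cos(yaw),np.sin(yaw),0]); z=np.array([0,0,-1.]); return np.stack([np.cross(y,z),y,z],1)
E
python3 - <<'E'
from h import *
T={"vase":((.531,.076),.178,.0195),"jug":((.541,-.077),.153,.027),"L":((.618,.092),.10,.031),"S":((.633,-.071),.08,.0233),"beak":((.628,.008),.10,.029),"LB":((.525,-.312),.10,.031),"SB":((.375,-.336),.08,.0233)}
for c in ("scene","top"):
    z=np.load(f"pics/{c}0.npz"); p,W=cloud(c,z["p"],z["d"])
    for n,(xy,h,r) in T.items(): print(c,n,rim(W,xy,h-.005,h+.006,r))
    q=W.reshape(-1,3); hsv=cv2.cvtColor(p,cv2.COLOR_RGB2HSV).reshape(-1,3)
    # boxes: slab, slate, board
    for n,xy,h,rad in (("slab",(.488,.325),.03,.18),("slate",(.45,-.325),.02,.18),("board",(.575,.0),.02,.185)):
        m=(np.hypot(q[:,0]-xy[0],q[:,1]-xy[1])<rad)&(abs(q[:,2]-h)<.006)
        print(c,n,m.sum(),[np.round(a,3).tolist() if isinstance(a,tuple) else round(a,1) for a in cv2.minAreaRect(q[m][:,:2].astype(np.float32)*1.0)])
z=np.load("pics/top0.npz")["p"][180:380,370:550,::-1]
cv2.imwrite("pics/crop_sb.png",cv2.resize(z,None,fx=3,fy=3,interpolation=cv2.INTER_CUBIC))
print(env.sense()["tcp_rot"].round(2).tolist())
for x in ((.531,.076),(.541,-.077),(.62,.09),(.63,-.07)):
  print(solver.inverse_kinematics([*x,.2],R(np.pi/2)),solver.inverse_kinematics([*x,.2],R(-np.pi/2)),solver.inverse_kinematics([*x,.2],R(0)),solver.inverse_kinematics([*x,.2],R(np.pi)))
E
```

```text
scene vase ([0.5329, 0.0765], 91, 0.0024, 0.1798)
scene jug ([0.5442, -0.0753], 151, 0.0048, 0.1549)
scene L ([0.6207, 0.0903], 160, 0.0033, 0.1018)
scene S ([0.6381, -0.07], 97, 0.0015, 0.0818)
scene beak ([0.6289, 0.0092], 143, 0.0024, 0.1019)
scene LB ([0.5278, -0.3109], 110, 0.002, 0.1022)
scene SB ([0.3803, -0.3369], 66, 0.0019, 0.0822)
scene slab 6260 [[0.487, 0.322], [0.275, 0.18], 7.4]
scene slate 2807 [[0.451, -0.362], [0.262, 0.275], 85.8]
scene board 4237 [[0.598, 0.008], [0.234, 0.282], 5.8]
top vase ([0.5301, 0.0756], 137, 0.0027, 0.1816)
top jug ([0.542, -0.0756], 224, 0.0058, 0.1573)
top L ([0.6188, 0.0894], 174, 0.0014, 0.1045)
top S ([0.6362, -0.0701], 113, 0.0037, 0.0841)
top beak ([0.627, 0.0091], 170, 0.0033, 0.1046)
top LB ([0.5259, -0.3114], 186, 0.0013, 0.1043)
top SB ([0.3783, -0.3367], 121, 0.0011, 0.0839)
top slab 7863 [[0.486, 0.322], [0.27, 0.181], 7.5]
top slate 7053 [[0.45, -0.368], [0.271, 0.271], 85.8]
top board 5381 [[0.598, -0.006], [0.232, 0.308], 5.3]
[[0.93, 0.37, -0.0], [0.37, -0.93, -0.0], [-0.0, 0.0, -1.0]]
[ 0.5500463   0.4835066  -0.96703289 
[... 652 characters left out ...]
808]
[ 0.36904694  0.58754051 -0.80446846  1.63833401  0.46078976  1.11552315
  1.0119784 ] [ 0.16076869  0.49824201 -0.48850097  1.65227578  0.26055889  1.05631657
 -1.97725991] [ 0.29479092  0.54809154 -0.6864142   1.64314977  0.38194228  1.08863141
 -0.49961475] [ 0.6076344   0.88161906 -1.32690609  1.62441471  0.87535504  1.34879894
  2.29347695]
[ 0.56341017  0.57012617 -0.7157294   1.62292723  0.40793854  1.10335136
  1.30998328] [ 0.24372787  0.47275395 -0.25184437  1.64547505  0.13194817  1.04005492
 -1.61934613] [ 0.48329065  0.53487323 -0.59257188  1.62834544  0.32872962  1.07968022
 -0.20123522] [-0.7620852   0.84943389  1.34381351  1.71215874 -0.85989945  1.30741807
 -2.37570926]
```

View pics/crop_sb.png

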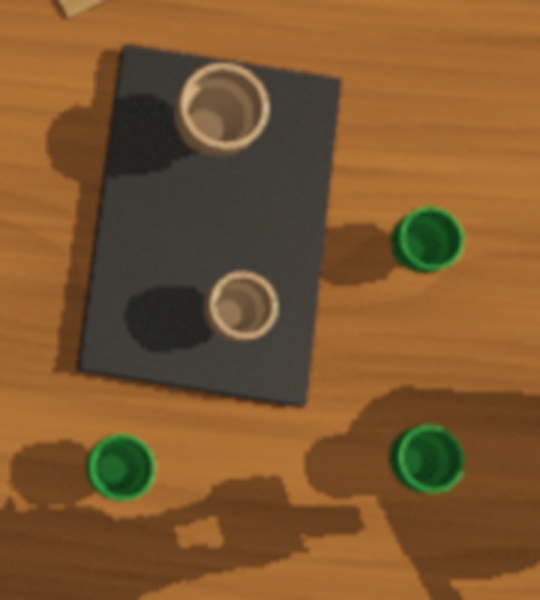

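The crop confirms it: the clay tumbler on the slate, at crop (243,305) and top (451,282), is the small base. The three green ones stand on the bench and are decoys. Now I'll pick up the vase and set it aside.

```bash
cat >> h.py <<'E'
def pick(xy,yaw,z,hover,squeeze,lift):
    env.reach([*xy,hover],R(yaw)); env.movel([*xy,z],rate=.12)
    effector.grasp(squeeze); s=env.sense(); print("grip w",round(s["gripper_width"],4),"f",round(s["grasp_force"],1))
    env.movel([*xy,lift],rate=.12); s=env.sense()
    print("lifted w",round(s["gripper_width"],4),"f",round(s["grasp_force"],1),"wf",s["wrist_force"].round(1),"t",round(s["t"],1))
def place(xy,yaw,z,carry,retreat,fz=4.,below=.005):
    env.movel([*xy,carry],R(yaw),rate=.25); env.movel([*xy,z+.012],rate=.15); env.pause(.2)
    f0=env.sense()["wrist_force"][2]; zz=z+.004
    env.movel([*xy,zz],rate=.05)
    while zz>z-below:
        df=env.sense()["wrist_force"][2]-f0
        if df>fz: break
        zz-=.001; env.movel([*xy,zz],rate=.02)
    print("contact at",round((zz-z)*1000,1),"mm df",round(df,1)," ee",env.sense()["ee_pos"].round(4))
    effector.release(); env.pause(.2); env.movel([*xy,retreat],rate=.15)
    s=env.sense(); print("w",round(s["gripper_width"],3),"t",round(s["t"],1))
E
python3 - <<'E'
from h import *
for c in ("scene","top"):
    z=np.load(f"pics/{c}0.npz"); p,W=cloud(c,z["p"],z["d"]); q=W.reshape(-1,3); o=np.array([.543,-.0755])
    d=q[:,:2]-o; r=np.hypot(*d.T); m=(r>.045)&(r<.07)&(q[:,2]>.08)&(q[:,2]<.16)
    print(c,m.sum(),q[m].mean(0),np.degrees(np.arctan2(*d[m].mean(0)[::-1])))
    print(rim(W,o,.115,.145,.029))
p=env.sense()["ee_pos"]; env.movel([p[0],p[1],.33],rate=.25)
a=-np.pi/2+.1
pick((.5315,.076),a,.139,.24,25,.23)
place((.556,.331),a,.141,.23,.26)
p,d=viewer.read_camera("scene"); cv2.imwrite("pics/s1.png",p[120:420,200:560,::-1])
E
```

```text
scene 28 [ 0.48860347 -0.07827144  0.12862868] -177.08336594613658
([0.5443, -0.0759], 314, 0.0033, 0.1434)
top 63 [ 0.49110191 -0.08050191  0.13651389] -174.49486477586692
([0.5392, -0.0761], 169, 0.0024, 0.1445)
grip w 0.0373 f 25.0
lifted w 0.038 f 25.0 wf [-0.5 -0.1 -3.7] t 7.1
contact at -1.0 mm df 9.1  ee [0.5565 0.3314 0.1411]
w 0.092 t 12.8
```

View pics/s1.png

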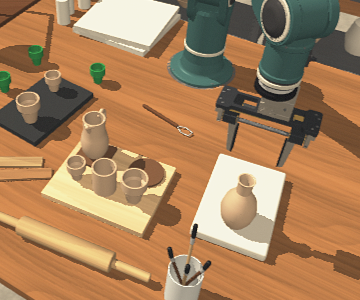

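The vase stands upright on the slab, at crop (240,200), and the round bat is now free. The jug is next.

```bash
python3 - <<'E'
from h import *
a=-np.pi/2+.08
pick((.542,-.076),a,.115,.24,25,.23)
place((.427,.314),a,.117,.23,.26)
env.movel([.42,.12,.36],rate=.3)
for c in ("scene","top"):
    p,d=viewer.read_camera(c); np.savez(f"pics/{c}2.npz",p=p,d=d)
    cv2.imwrite(f"pics/{c}2.png",p[:,:,::-1]); _,W=cloud(c,p,d); q=W.reshape(-1,3)
    for n in ("vase_mid","jug_mid","round_bat_top","square_bat_top"): print(c,n,[(np.round(r["at"],3).tolist(),round(r["score"],2)) for r in tip_of(c,n)][:2])
    for n,xy,h,r in (("vase",(.556,.331),.18,.0195),("jug",(.427,.314),.13,.029),("L",(.62,.09),.10,.031),("S",(.637,-.07),.08,.0233),("LB",(.527,-.311),.1,.031),("SB",(.379,-.337),.08,.0233),("beak",(.628,.009),.1,.029)): print(c,n,rim(W,xy,h-.006,h+.007,r))
    for n,xy in (("round",(.532,.075)),("square",(.542,-.0745))):
        m=(np.hypot(*(q[:,:2]-xy).T)<.068)&(abs(q[:,2]-.028)<.012)
        g=p.reshape(-1,3)[m].astype(int); b=q[m]; k=g.sum(1)<330
        print(n,m.sum(),k.sum(),cv2.minAreaRect(b[k][:,:2].astype(np.float32)))
E
```

```text
grip w 0.0573 f 25.0
lifted w 0.0575 f 25.0 wf [-0.1  0.1 -4.4] t 17.2
contact at -1.0 mm df 10.3  ee [0.4274 0.3142 0.1171]
w 0.092 t 23.6
scene vase_mid [([0.558, 0.33, 0.106], 0.58)]
scene jug_mid [([0.429, 0.315, 0.091], 0.69)]
scene round_bat_top [([0.529, 0.078, 0.027], 0.65)]
scene square_bat_top [([0.542, -0.071, 0.028], 0.85)]
scene vase ([0.5573, 0.3314], 124, 0.0024, 0.1818)
scene jug ([0.4302, 0.3144], 155, 0.0023, 0.1366)
scene L ([0.6208, 0.0902], 176, 0.0014, 0.1017)
scene S ([0.6377, -0.0698], 102, 0.0017, 0.0817)
scene LB ([0.5274, -0.3111], 112, 0.0018, 0.1018)
scene SB ([0.3804, -0.3363], 74, 0.002, 0.0813)
scene beak ([0.6292, 0.0095], 165, 0.0031, 0.1019)
round 976 514 ((0.5208361148834229, 0.08167321234941483), (0.0940394252538681, 0.07339352369308472), 67.92874908447266)
square 854 595 ((0.5462149977684021, -0.0712471455335617), (0.09449248015880585, 0.0899401307106018), 6.2852091789245605)
top vase_mid [([0.634, -0.071, 0.048], 0.66)]
top jug_mid [([0.533, 0.074, 0.027], 0.28)]
top round_bat_top [([0.533, 0.072, 0.025], 0.96)]
top square_bat_top [([0.543, -0.075, 0.03], 0.69)]
top vase None
top jug ([0.428, 0.3105], 14, 0.0006, 0.1368)
top L ([0.6186, 0.0896], 188, 0.0015, 0.1044)
top S ([0.6357, -0.0702], 128, 0.0035, 0.0843)
top LB ([0.5259, -0.3112], 193, 0.0014, 0.1041)
top SB ([0.3783, -0.3366], 121, 0.0012, 0.0844)
top beak ([0.627, 0.0091], 171, 0.0036, 0.1038)
round 1464 722 ((0.5362533330917358, 0.06330543756484985), (0.07031001150608063, 0.11397148668766022), 79.36759948730469)
square 2176 1331 ((0.5422046184539795, -0.07210513204336166), (0.08843745291233063, 0.09082850068807602), 6.228648662567139)
```

View pics/scene2.png

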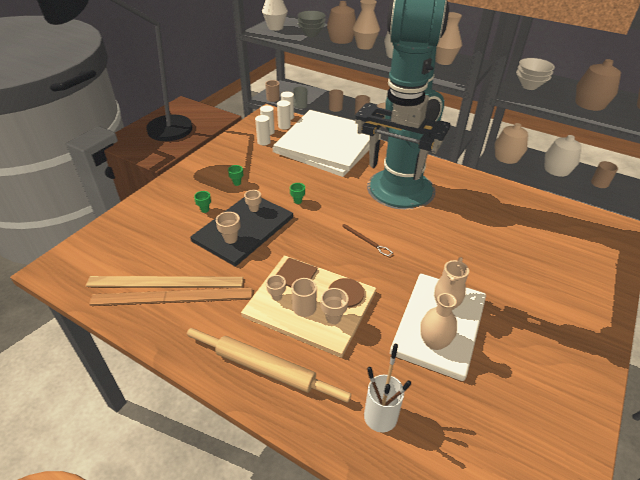

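The vase (438,320) and jug (452,280) both stand on the slab. The bats show free at (297,270) and (348,292). Now the large tumbler, closing front to back so the fingers clear the beaker.

```bash
python3 - <<'E'
from h import *
a=.109
pick((.6197,.0899),a,.073,.17,15,.22)
place((.5267,-.3111),a,.103,.22,.2)
E
```

```text
grip w 0.0656 f 15.0
lifted w 0.0658 f 15.0 wf [ 0.1 -0.  -2.2] t 29.0
contact at -1.0 mm df 8.1  ee [ 0.5276 -0.3112  0.1032]
w 0.092 t 34.9
```

```bash
python3 - <<'E'
from h import *
a=.109
env.movel([.6,-.2,.2],rate=.25)
pick((.6368,-.07),a,.057,.17,12,.2)
place((.3793,-.3365),a,.083,.2,.2)
env.movel([.42,-.05,.36],rate=.3)
for c in ("scene","top"):
    p,d=viewer.read_camera(c); np.savez(f"pics/{c}3.npz",p=p,d=d); _,W=cloud(c,p,d)
    for n,xy,h,r in (("L",(.527,-.311),.130,.031),("LB",(.527,-.311),.09,.033),("S",(.379,-.336),.106,.0233),("SB",(.379,-.336),.073,.025),("beak",(.628,.009),.1,.029)): print(c,n,rim(W,xy,h-.006,h+.006,r))
    cv2.imwrite(f"pics/{c}3.png",cv2.resize(p[150:260,180:310] if c=="scene" else p[180:330,380:530],None,fx=4,fy=4)[:,:,::-1])
E
```

```text
grip w 0.0495 f 12.0
lifted w 0.0498 f 12.0 wf [ 0.5 -0.2 -0.8] t 39.4
contact at -1.0 mm df 7.5  ee [ 0.3798 -0.3368  0.0829]
w 0.092 t 45.5
scene L ([0.5281, -0.3103], 116, 0.002, 0.1319)
scene LB ([0.5273, -0.3118], 106, 0.0049, 0.0953)
scene S ([0.3812, -0.3359], 80, 0.002, 0.1091)
scene SB ([0.379, -0.3382], 53, 0.0025, 0.0786)
scene beak ([0.629, 0.0093], 152, 0.0016, 0.102)
top L ([0.5262, -0.3102], 200, 0.0014, 0.1342)
top LB ([0.5169, -0.3094], 126, 0.0062, 0.0954)
top S ([0.3794, -0.336], 126, 0.0012, 0.1104)
top SB ([0.377, -0.3282], 98, 0.005, 0.0785)
top beak None
```

View pics/scene3.png

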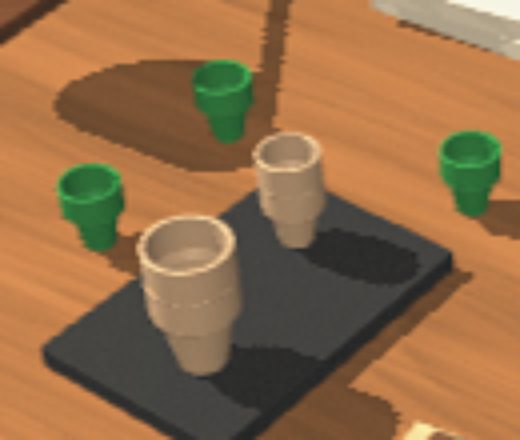

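Both tumblers are home: the collars are stacked with only the collar seam showing, and the rims are at z≈0.131 and 0.108 as expected. Now I'll return the jug and the vase.

```bash
python3 - <<'E'
from h import *
a=-np.pi/2+.08
pick((.427,.314),a,.117,.26,25,.23)
place((.541,-.074),a,.115,.23,.26)
a=-np.pi/2+.1
env.movel([.556,.331,.26],R(a),rate=.3)
pick((.556,.331),a,.141,.26,25,.24)
place((.528,.075),a,.139,.24,.26)
env.movel([.4,.3,.36],rate=.25)
for c in ("scene","top"):
    p,d=viewer.read_camera(c); _,W=cloud(c,p,d)
    for n,xy,h,r in (("vase",(.528,.075),.178,.0195),("jug",(.543,-.074),.13,.029),("L",(.527,-.311),.130,.031),("S",(.379,-.336),.106,.0233),("beak",(.628,.009),.1,.029)): print(c,n,rim(W,xy,h-.006,h+.006,r))
    cv2.imwrite(f"pics/{c}4.png",p[:,:,::-1])
print(env.sense()["t"],env.sense()["wrist_force"])
E
```

```text
grip w 0.0576 f 25.0
lifted w 0.0574 f 25.0 wf [-0.   0.5 -3.5] t 52.3
contact at -1.0 mm df 9.6  ee [ 0.5414 -0.0739  0.1151]
w 0.092 t 58.6
grip w 0.0379 f 25.0
lifted w 0.0375 f 25.0 wf [ 0.  -0.4 -4.2] t 63.4
contact at -1.0 mm df 10.1  ee [0.5287 0.0753 0.1389]
w 0.092 t 69.1
scene vase ([0.5283, 0.0764], 94, 0.0024, 0.1799)
scene jug ([0.5444, -0.0735], 115, 0.0024, 0.1353)
scene L ([0.5283, -0.3101], 116, 0.0019, 0.1316)
scene S ([0.3811, -0.3368], 74, 0.0026, 0.108)
scene beak ([0.6291, 0.0092], 153, 0.0017, 0.102)
top vase ([0.5256, 0.075], 137, 0.0026, 0.1818)
top jug ([0.5383, -0.0735], 63, 0.0023, 0.1354)
top L ([0.5263, -0.3102], 197, 0.0014, 0.1339)
top S ([0.3794, -0.3359], 134, 0.0012, 0.1104)
top beak ([0.6269, 0.009], 169, 0.0014, 0.1043)
70.4917 [ 0.27590411 -0.59790136 -0.03332225]
```

View pics/scene4.png

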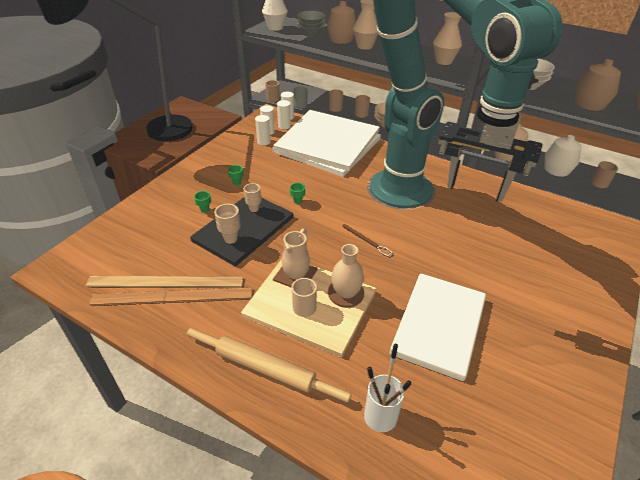

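View pics/top4.png

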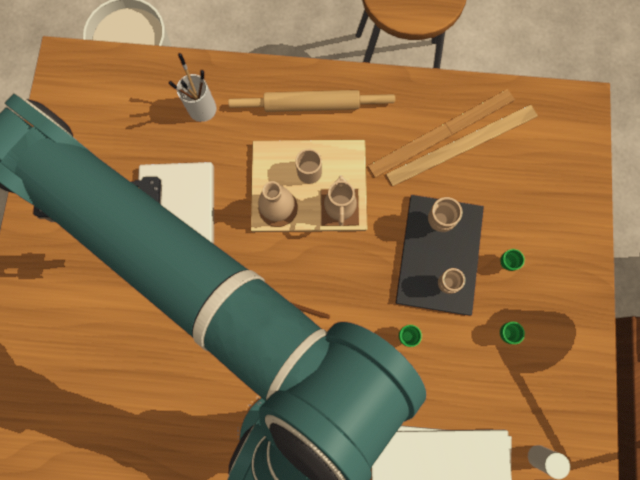

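The vase (347,275) and jug (295,257) stand on their bats, within about 4 mm of the measured centres. Both tumblers are nested and the beaker hasn't moved, so I'm handing in.

```bash
python3 -c "
from station import workorder
print(workorder.finish_job())"
```

```text
the job is handed in; nothing more can be done
None
```

The job is handed in at about 70 s of the 144 s limit, with no verdict returned: both tumblers are nested home on the slate, the vase and jug stand back on their bats about 4 mm or less from the measured centres, and the beaker has not moved.

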